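Unlock the blade box and leave its sliding cover latched open

ROBOT

A 6-joint arm with a two-finger parallel gripper is mounted at the origin on the work surface. World frame = base frame: x ahead of the robot, y to its left, z up, the work surface at z = 0. Lengths are in m, angles in rad, forces in N, time in s.
With the tool pointing down it reaches from about 0.3 to 0.85 m from the base axis. Payload 4.2 kg.
Tool frame: the origin (TCP) lies midway between the tips of the shut fingers; the grasp point (between the pads) lies 19 mm behind it (manip.grip_depth is the distance from the TCP to the grasp point, in m); z points along the fingers, y is the line along which they close (so a half turn about z gives the same grasp; the last joint's range is limited). The gripper opens to 91 mm and grips with 3 to 60 N. Pads are 32 mm wide; open, the fingers measure 118 mm over their backs; the gripper's body (76 mm by 178 mm) begins 60 mm behind the grasp point.
Start: joints at [1.324, 0.32, 1.565, -0, 1.257, -0.02], TCP at [0.129, 0.56, 0.182] pointing down, gripper open.
Joint ranges: [-3.11, 3.11], [-0.84, 2.01], [0.21, 2.61], [-1.34, 4.49], [0.05, 2.63], [-2.56, 2.56]. Speed limits (rad/s): [2.57, 2.57, 3.14, 3.14, 3.14, 3.14].

INTERFACE

Orientations are given as a unit quaternion [x, y, z, w].
In Python, from bench import manip, cams gives the robot as it stands.
- The arm moves only by the shell command python3 -m pendant 'ROWS' [OPENING]. ROWS is JSON, a list of rows, each an object of numbers: "x", "y", "z": the shift along the tool's x, y, z in cm; "turn": the turn about the tool's z in rad. A call has 1 to 20 rows; each row shifts and turns the commanded pose from where the row before left it, along the tool's axes as they then stand; what a row does not reach is not made up. A row lasts 1/12 s, in which the tool goes at most 41.7 mm and 7.16 degrees, less where a joint would pass 70% of its speed; a pose out of reach is approached as far as the arm can. A call is refused whole if a number of a shift passes 4.17 or a number of a turn 0.125, either way. A call with a gripper value outside its range is refused whole. OPENING is the closure, from 0 (fully open) to 1 (shut), set as the call begins (- or left out, the last holds). The fingers move at their own pace and stop on an object; the grip force is fixed at half the most. Time passes only in rows, so rows that do not move let the fingers close. It gives the time, the measured TCP pose, the force, the opening and the grip force at its end, in the units of the state.
- manip.observe(): the state, without advancing time (a new reading comes with each control period).
- cams.snapshot(name): name is "scene" or "top" or "wrist"; returns the picture (400x640x3 uint8, red, green, blue); there is no depth.
- cams.camera_params(name): a dict with "intrinsics" (3x3 intrinsics, pixels), "eye" and "attitude" of the camera in the world. Camera axes: x right, y up, looking along -z (the intrinsics and any distortion apply to the point x, -y, -z); pixel columns grow to the right and rows downward; lengths in m; the calibration is good to about 2 mm. A picture is of the moment at which its call begins: read the wrist's pose just before it. camera_params takes no time and is no camera call; for the wrist camera it gives the pose at the moment of the call.
- manip.hand_in(): hands the job in; it is judged then, once.
The state is a dict: "time": time; "joint_pos": joint angles; "dq": joint speeds; "joint_torque": joint torques, N m; "eef_pos": TCP position; "tcp_rot": TCP orientation; "contact_force": force on the tool from outside, world axes, zero at the start; "moment": the same for the moment, N m; "grip_width": finger opening in m; "finger_force": force on a finger pad.
Only numpy, scipy, OpenCV 4.12 (cv2) and the standard library are available. Lean on these libraries where they do the work, as an engineer would, in place of code of your own. Each camera call takes 0.05 s, during which the arm holds its last target. There are 200 camera calls.

TASK

Open the carving-blade box on the bench: pull up the red spring plunger knob to free the sliding cover, then slide the cover gently open until the plunger springs fully down into its second hole, hidden and to be found by feel, and locks the cover open; stop pushing as soon as it catches, because the catch plate must not be strained by a hard shove. Let go of everything at the end, and leave the glue jar, mug and sanding block where they are.

Things in the scene. Friction and masses are not known exactly. Their poses are not given: they have to be found in the camera images.
- blade_box: wooden box fixed to the bench, 150 mm (its x) by 300 mm (its y), 80 mm high, with aluminium guide rails along both long sides up to 94 mm. Origin: centre of its underside, on the bench. The plywood cover lies at its -y end when shut and slides towards the box's +y to open, over the fixed half of the top
- cover (a joint): how far the cover has slid open along the box's +y, m: 0 shut, 0.138 at the end stop. Plunger holes: one at 0, the second hidden under the cover somewhere from 0.075 to 0.125. A plate 138 (x) by 154 (y) by 10 mm, top 92 mm above the bench; moves with 1.5 N of friction (about 4 N with the pin riding on the bar) and stays where it is left
- cover_edge (a point): middle of the upper -y edge of the cover (the trailing edge as it opens), 92 mm above the bench; it moves with the cover and has the box's axes
- plunger (a joint): how far the plunger is pulled up, m: 0 fully down in a hole, where it locks the cover (2 mm play either way); it clears the hole at 0.008; upper stop 0.012. A spring pulls it down with 6 N at 0, 11 N at 0.012. Its 8 mm round-ended pin goes through the cover to a steel bar beneath: released between holes it rides on the bar at 0.007 to 0.008 and drops by itself over a hole, unless held up
- knob_top (a point): centre of the top face of the plunger's red upright round knob, 24 mm diameter, 29 mm tall, top 133 mm above the bench when fully down, its lower face 12 mm above the cover, with a collar 15 mm in diameter under it. Carried by the cover, 50 mm to the box's +x side of its middle, 20 mm in from its -y edge; axes as the box
- glue_jar: loose jar, 56 mm diameter, 70 mm high, yellow cap; origin under its centre. Leave alone
- mug: loose blue mug, 76 mm diameter, 85 mm high; origin under its centre. Leave alone
- sanding_block: loose cork block 70 by 100 by 35 mm; origin under its centre. Leave alone
- index_bar (a joint): how far the steel catch plate with the second hole, hidden under the cover, is pushed along the box's y on its stiff rubber mounts by the plunger's pin, m: 0 at rest, 5 N per mm. Shoving the caught cover with more than about 25 N (0.005 either way) strains it. It says nothing of where the hole is

How it is judged:
On the way, in this order (a step that is already met when the one before it is completed fails the run):
1. the plunger is pulled up clear of the first hole (value of joint plunger above 0.0065 m and value of joint cover below 0.02 m).
2. the cover is slid more than 50 mm open (value of joint cover above 0.05 m).
At the end, for the whole second after the job is handed in: the cover stands still, more than 68 mm open, with the plunger down in the second hole (less than 3 mm from its lowest position), and everything released (value of joint cover above 0.068 m and value of joint plunger below 0.003 m and velocity of joint cover between -0.01 and 0.01 m/s); the robot touches nothing.
It fails at once if the glue jar, mug or sanding block is moved more than 20 mm or tipped over (distance of any of glue_jar, mug, sanding_block from where it was at the start of the episode above 0.02 m or angle between any of glue_jar, mug, sanding_block's own z axis and vertical above 0.5 rad).
It fails at once if the catch plate is strained: pushed more than 5 mm (about 25 N) by shoving the caught cover (value of joint index_bar above 0.005 m or value of joint index_bar below -0.005 m).
It also fails if it takes over 35 s, if anything falls off the work surface, if the arm or the gripper's body presses on something with over 40 N, if the wrist force passes 120 N, or if a joint passes its speed limit or range.

## Working session

There is one attempt and no reset: what is moved stays moved. The work goes in short steps, Python scripts to look and compute and a shell command to move; the robot and the scene stay as the last step left them, time stands still between calls to the robot, and variables do not carry over. Pictures are saved under pics/ and viewed, at most 10 in all, crops included, and the job is handed in when it is done.

```bash
mkdir -p pics; ls
python3 - <<'E'
from bench import manip,cams
import cv2,numpy as np
for n in("scene","top"):
    cv2.imwrite(f"pics/{n}0.png",cams.snapshot(n)[:,:,::-1]); p=cams.camera_params(n); print(n,p)
s=manip.observe();print(s)
E
```

```text
pics
scene {'intrinsics': array([[393.84594164,   0.        , 320.34220143],
       [  0.        , 393.84594164, 204.25469659],
       [  0.        ,   0.        ,   1.        ]]), 'eye': array([ 0.93374345, -0.27872633,  0.74233805]), 'attitude': array([0.26735849, 0.1100689 , 0.37533348, 0.88064127])}
top {'intrinsics': array([[419.72262889,   0.        , 316.9978139 ],
       [  0.        , 419.72262889, 199.03173817],
       [  0.        ,   0.        ,   1.        ]]), 'eye': array([0.53168109, 0.03771884, 0.97899641]), 'attitude': array([ 0.02505072, -0.03213825, -0.69565399,  0.71722041])}
{'time': 0.1, 'joint_pos': array([ 1.32400946e+00,  3.20215478e-01,  1.56553146e+00, -9.62572876e-06,
        1.25736799e+00, -2.00020070e-02]), 'dq': array([-0.00202873, -0.0018776 , -0.00275456,  0.0010951 , -0.00033511,
       -0.00105923]), 'joint_torque': array([-2.12136952e-04, -4.13330519e+01, -2.32508880e+01,  7.28525757e-02,
        4.23143548e-02, -3.83867155e-05]), 'eef_pos': array([0.12917252, 0.5598094 , 0.18112148]), 'tcp_rot': array([ 1.13148078e-01,  9.93577845e-01, -7.54983287e-04, -9.66939136e-05]), 'contact_force': array([-0.47789851, -0.10546612, -0.85506196]), 'moment': array([-0.00174703, -0.01144548,  0.05697298]), 'finger_force': 0.0, 'grip_width': 0.09150858917403373}
```

View pics/scene0.png

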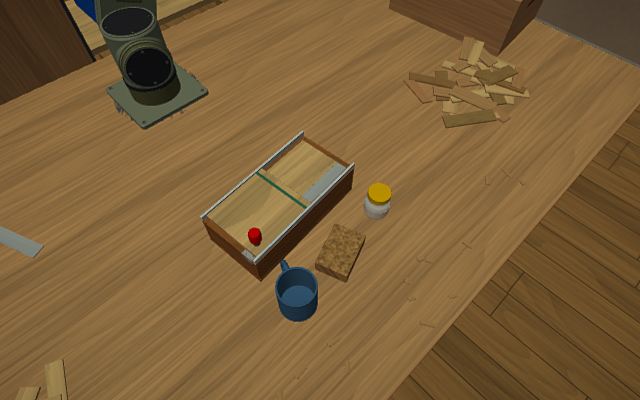

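View pics/top0.png

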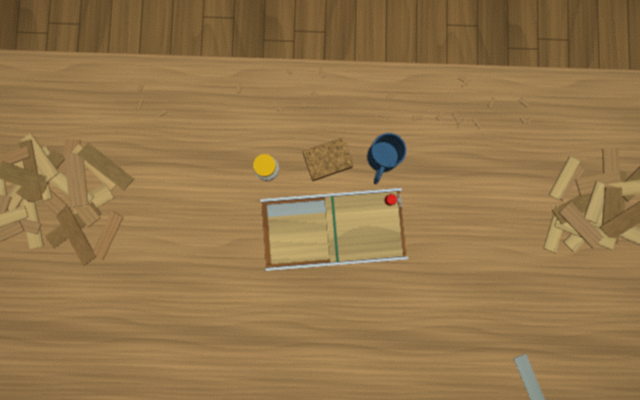

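The top view shows the knob at (391,199), box rails with outer corners near (261,200), (400,190), (407,258) and (267,269), and the mug at (386,153) with its handle towards the knob. The cover opens to the image left, roughly world +y.

```bash
cat > h.py <<'E'
import cv2,numpy as np
from scipy.spatial.transform import Rotation as R
from bench import manip,cams
def ray(p,uv):
    K=p["intrinsics"];d=np.array([(uv[0]-K[0,2])/K[0,0],-(uv[1]-K[1,2])/K[1,1],-1])
    return p["eye"],R.from_quat(p["attitude"]).apply(d)
def plane(p,uv,z):
    e,d=ray(p,uv);return e+d*(z-e[2])/d[2]
def red(im):
    h=cv2.cvtColor(im,cv2.COLOR_RGB2HSV);m=cv2.inRange(h,(0,150,70),(6,255,255))|cv2.inRange(h,(174,150,70),(180,255,255))
    n,l,s,c=cv2.connectedComponentsWithStats(m);i=1+s[1:,4].argmax();return c[i],s[i]
def cross(a,b):
    A=[];y=[]
    P=np.zeros((3,3));q=np.zeros(3)
    for e,d in(a,b):
        d=d/np.linalg.norm(d);M=np.eye(3)-np.outer(d,d);P+=M;q+=M@e
    return np.linalg.solve(P,q)
E
python3 - <<'E'
from h import *
t=cv2.imread("pics/top0.png")[:,:,::-1].copy();s=cv2.imread("pics/scene0.png")[:,:,::-1].copy()
pt,ps=cams.camera_params("top"),cams.camera_params("scene")
ct,st=red(t);cs,ss=red(s);print(ct,st,cs,ss)
print("knob z.12",plane(pt,ct,.125),plane(ps,cs,.12),"cross",cross(ray(pt,ct),ray(ps,cs)))
c=[plane(pt,u,.094) for u in((261,200),(400,190),(407,258),(267,269))]
print(np.round(c,3))
for a,b in((1,0),(2,3)):
    d=c[a]-c[b];print(np.linalg.norm(d),np.degrees(np.arctan2(*(c[b]-c[a])[:2])))
print(np.linalg.norm(c[1]-c[2]))
m=R.from_quat(manip.observe()["tcp_rot"]).as_matrix();print(m)
print("mug",plane(pt,(386,153),.085))
E
```

```text
[390.67010309 199.25773196] [385 194  12  11  97] [254.25287356 235.66666667] [248 228  13  17 174]
knob z.12 [ 0.60525025 -0.12044586  0.125     ] [ 0.60560909 -0.12168679  0.12      ] cross [ 0.60561147 -0.12152679  0.11982712]
[[ 0.598  0.148  0.094]
 [ 0.628 -0.146  0.094]
 [ 0.485 -0.162  0.094]
 [ 0.454  0.13   0.094]]
0.29536897463748896 -5.910041400374395
0.293827930837811 -6.125134661789728
0.14382018095807475
[[-9.74395006e-01  2.24842700e-01 -3.62995676e-04]
 [ 2.24842992e-01  9.74393885e-01 -1.47838787e-03]
 [ 2.12960453e-05 -1.52215080e-03 -9.99998841e-01]]
mug [ 0.70863201 -0.11615689  0.085     ]
```

```bash
python3 -m pendant '[{"turn":-0.11},{"turn":-0.11},{"turn":-0.11},{"x":-2,"y":-3.6},{"x":-2,"y":-3.6},{"x":-2,"y":-3.6},{"x":-2,"y":-3.6},{"x":-2,"y":-3.6},{"x":-2,"y":-3.6},{"x":-2,"y":-3.6},{"x":-2,"y":-3.6},{"x":-2,"y":-3.6},{"x":-2,"y":-3.6},{"x":-2,"y":-3.6},{"x":-2,"y":-3.6},{"x":-2,"y":-3.6},{"x":-2,"y":-3.6},{"x":-2,"y":-3.6},{"x":-2,"y":-3.6},{"x":-2,"y":-3.6}]' 0
cat > to.py <<'E'
from h import *
def todo(kx,ky,z):
    s=manip.observe();m=R.from_quat(s["tcp_rot"]).as_matrix()
    print("t",s["time"],"tcp",s["eef_pos"],"shift cm",np.round(m.T@(np.array([kx,ky,z])-s["eef_pos"])*100,2),"tool y",m[:,1],"F box",np.round(m.T@s["contact_force"],1),"w",s["grip_width"],"j6",s["joint_pos"][5])
E
python3 -c "from to import *;todo(.6055,-.121,.18)"
```

```text
t 0.1 tcp [0.12917252 0.5598094  0.18112148] shift cm [-61.72 -55.63   0.2 ] tool y [ 0.2248427   0.97439389 -0.00152215] F box [ 0.4 -0.2  0.9] w 0.09150858917403373 j6 -0.020002006964067048validation failed for argument at $[0]...
```

```bash
python3 -m pendant '[{"x":0,"y":0,"z":0,"turn":-0.11},{"x":0,"y":0,"z":0,"turn":-0.11},{"x":0,"y":0,"z":0,"turn":-0.11},{"x":-2,"y":-3.6,"z":0,"turn":0},{"x":-2,"y":-3.6,"z":0,"turn":0},{"x":-2,"y":-3.6,"z":0,"turn":0},{"x":-2,"y":-3.6,"z":0,"turn":0},{"x":-2,"y":-3.6,"z":0,"turn":0},{"x":-2,"y":-3.6,"z":0,"turn":0},{"x":-2,"y":-3.6,"z":0,"turn":0},{"x":-2,"y":-3.6,"z":0,"turn":0},{"x":-2,"y":-3.6,"z":0,"turn":0},{"x":-2,"y":-3.6,"z":0,"turn":0},{"x":-2,"y":-3.6,"z":0,"turn":0},{"x":-2,"y":-3.6,"z":0,"turn":0},{"x":-2,"y":-3.6,"z":0,"turn":0},{"x":-2,"y":-3.6,"z":0,"turn":0},{"x":-2,"y":-3.6,"z":0,"turn":0}]' 0
python3 -c "from to import *;todo(.6055,-.121,.18)"
```

```text
time: 1.6
eef_pos: [0.4838, 0.052, 0.1816]
tcp_rot: [-0.051, 0.999, 0.0, -0.0]
contact_force: [1.4, 0.6, 0.1]
grip_width: 0.091
finger_force: 0.0
t 1.6 tcp [0.48383478 0.05203812 0.18163633] shift cm [-10.33 -18.46   0.16] tool y [-1.02518314e-01  9.94731079e-01  2.74735812e-04] F box [-1.4  0.5 -0.1] w 0.09102643575143568 j6 -1.5902933439381057
```

```bash
python3 -m pendant '[{"x":-2,"y":-3.6,"z":0,"turn":0},{"x":-2,"y":-3.6,"z":0,"turn":0},{"x":-2,"y":-3.6,"z":0,"turn":0},{"x":-2,"y":-3.6,"z":0,"turn":0},{"x":-1.4,"y":-2.6,"z":0,"turn":0},{"x":-0.9,"y":-1.5,"z":0,"turn":0},{"x":0,"y":0,"z":0,"turn":0},{"x":0,"y":0,"z":0,"turn":0}]' 0 >/dev/null
python3 - <<'E'
from to import *
p=cams.camera_params("wrist");im=cams.snapshot("wrist");cv2.imwrite("pics/w1.png",im[:,:,::-1])
c,s=red(im);print(c,s,plane(p,c,.12),plane(p,c,.133));todo(*plane(p,c,.133)[:2],.101)
E
```

```text
[318.85263158 210.90994152] [304 193  31  36 855] [ 0.60510804 -0.11940741  0.12      ] [ 0.60166275 -0.11974058  0.133     ]
t 2.3167 tcp [ 0.60404186 -0.11879302  0.1811475 ] shift cm [ 0.23 -0.08  8.02] tool y [-0.10268041  0.9947136   0.00126057] F box [-0.2 -0.1 -0. ] w 0.09155462384662583 j6 -1.8871026587985644
```

View pics/w1.png

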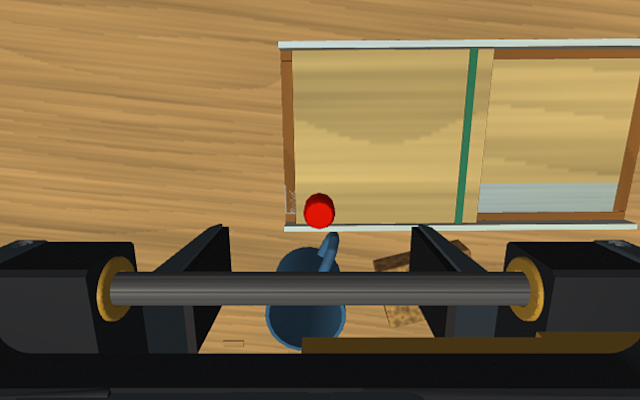

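The wrist view shows the knob at (319,211), fully down and centred between the fingers, with the rails parallel to the image rows. The estimate agrees with the fixed cameras to about 1 mm.

```bash
python3 -m pendant '[{"x":-0.1,"y":-0.1,"z":2,"turn":0},{"x":0,"y":0,"z":2,"turn":0},{"x":0,"y":0,"z":2,"turn":0},{"x":0,"y":0,"z":1.2,"turn":0},{"x":0,"y":0,"z":0.8,"turn":0},{"x":0,"y":0,"z":0,"turn":0},{"x":0,"y":0,"z":0,"turn":0}]' 0
python3 -m pendant '[{"x":0,"y":0,"z":0,"turn":0},{"x":0,"y":0,"z":0,"turn":0},{"x":0,"y":0,"z":0,"turn":0},{"x":0,"y":0,"z":0,"turn":0},{"x":0,"y":0,"z":0,"turn":0},{"x":0,"y":0,"z":0,"turn":0},{"x":0,"y":0,"z":0,"turn":0},{"x":0,"y":0,"z":0,"turn":0}]' 1
```

```text
time: 2.9
eef_pos: [0.6057, -0.1194, 0.1023]
tcp_rot: [-0.052, 0.999, 0.0, 0.0]
contact_force: [0.1, -0.6, -0.0]
grip_width: 0.0917
finger_force: 0.0
time: 3.57
eef_pos: [0.6059, -0.1203, 0.1018]
tcp_rot: [-0.052, 0.999, 0.0, -0.0]
contact_force: [0.4, -0.2, -0.7]
grip_width: 0.0409
finger_force: 0.0
```

```bash
python3 -m pendant '[{"x":0,"y":0,"z":0,"turn":0},{"x":0,"y":0,"z":0,"turn":0},{"x":0,"y":0,"z":0,"turn":0},{"x":0,"y":0,"z":0,"turn":0},{"x":0,"y":0,"z":0,"turn":0}]' 1
python3 -m pendant '[{"x":0,"y":0,"z":-0.3,"turn":0},{"x":0,"y":0,"z":-0.3,"turn":0},{"x":0,"y":0,"z":-0.3,"turn":0},{"x":0,"y":0,"z":-0.2,"turn":0},{"x":0,"y":0,"z":0,"turn":0},{"x":0,"y":0,"z":0,"turn":0}]' 1
```

```text
time: 3.98
eef_pos: [0.606, -0.1202, 0.1018]
tcp_rot: [-0.052, 0.999, 0.0, 0.0]
contact_force: [0.3, -0.1, -0.3]
grip_width: 0.0075
finger_force: 0.0
time: 4.48
eef_pos: [0.6061, -0.1202, 0.1131]
tcp_rot: [-0.052, 0.999, -0.0, 0.0]
contact_force: [-0.9, -0.1, 0.2]
grip_width: 0.0006
finger_force: 0.0
```

Run:
```python
from to import *
ps=cams.camera_params("scene");a=cams.snapshot("scene");c,s=red(a);print(c,s,plane(ps,c,.12))
b=cams.snapshot("wrist")
x,y=int(c[0]),int(c[1])
a=cv2.resize(a[y-60:y+60,x-80:x+80],(640,480),interpolation=cv2.INTER_CUBIC)
cv2.imwrite("pics/s2.png",a[:,:,::-1]);cv2.imwrite("pics/w2.png",b[:,:,::-1])
```

```text
[253.89285714 238.13392857] [248 231  13  14 112] [ 0.60911744 -0.1253143   0.12      ]
```

View pics/s2.png

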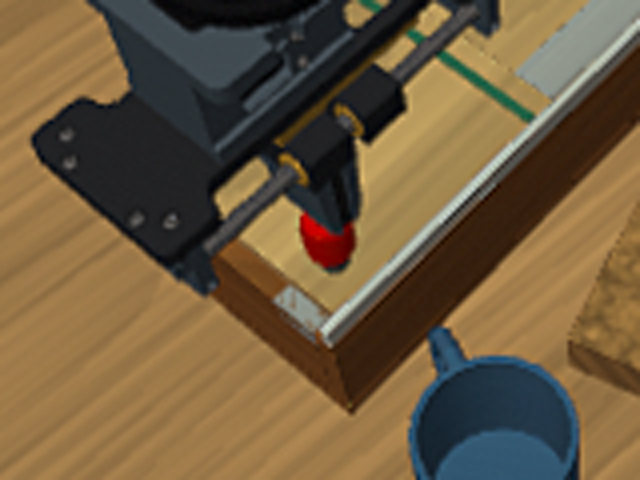

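View pics/w2.png

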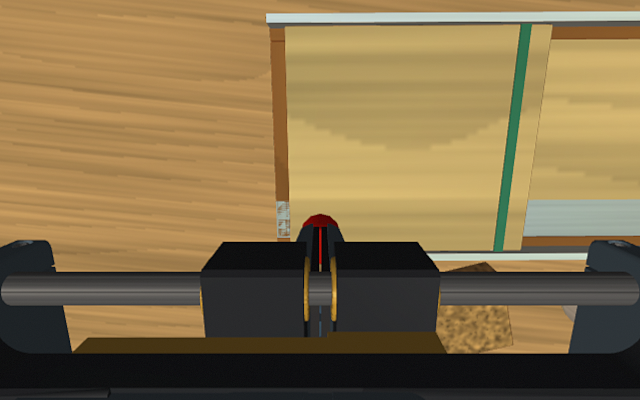

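The scene crop shows the shut fingertips at or over the knob's top. The wrist view shows them at (320,225), with the knob still showing behind them. So the grasp missed, and I'll compare the projected tip position with the pictures.

Run:
```python
from to import *
def proj(p,X):
    v=R.from_quat(p["attitude"]).inv().apply(np.array(X)-p["eye"]);K=p["intrinsics"]
    return np.round([K[0,2]+K[0,0]*v[0]/-v[2],K[1,2]-K[1,1]*v[1]/-v[2]],1)
s=manip.observe();m=R.from_quat(s["tcp_rot"]).as_matrix();t=s["eef_pos"]
for n in("wrist","scene","top"):
    p=cams.camera_params(n);print(n,p["eye"],"tcp",proj(p,t),"grasp",proj(p,t-.019*m[:,2]),"-6cm",proj(p,t-.06*m[:,2]),"knobtop",proj(p,[.605,-.12,.133]),proj(p,[.605,-.12,.104]))
print(t,s["joint_pos"])
```

```text
wrist [ 0.5363798  -0.12660718  0.31504897] tcp [318.4 236. ] grasp [318.3 247.4] -6cm [318.  281.3] knobtop [318.9 246.8] [318.9 230.1]
scene [ 0.93374345 -0.27872633  0.74233805] tcp [255.5 237.2] grasp [254.1 232. ] -6cm [250.9 220. ] knobtop [253.8 231.3] [255.9 239.1]
top [0.53168109 0.03771884 0.97899641] tcp [389.5 199.4] grasp [391.2 198.7] -6cm [395.2 197. ] knobtop [391.2 199.1] [388.6 200.2]
[ 0.6058435  -0.12019756  0.11275864] [-2.14546626e-01  4.34318184e-01  1.56619030e+00  1.34582412e-04
  1.14127708e+00 -1.88851815e+00]
```

Run:
```python
import cv2
a=cv2.imread("pics/w2.png")[195:305,250:390];cv2.imwrite("pics/w2c.png",cv2.resize(a,None,fx=5,fy=5,interpolation=cv2.INTER_CUBIC))
```

```text
(no output)
```

View pics/w2c.png

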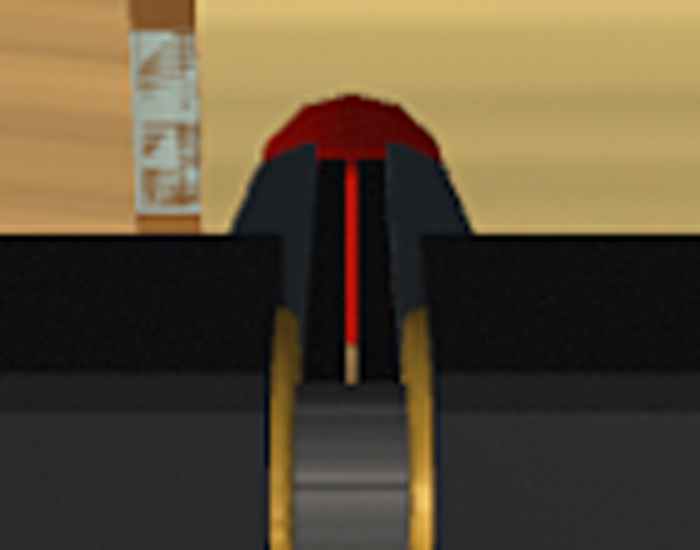

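The crop shows bright red, the knob's top face, through the slit between the shut fingers. The tips are therefore above the knob although the reported TCP is lower, so I'll measure how long the fingers really are from the first wrist view.

Run:
```python
from to import *
p=cams.camera_params("wrist");K=p["intrinsics"];s=manip.observe();m=R.from_quat(s["tcp_rot"]).as_matrix()
A=R.from_quat(p["attitude"]).as_matrix()
print("f",K[0,0],"eye in tool",m.T@(p["eye"]-s["eef_pos"]),"axes",np.round(m.T@A,3))
# open tips in w1: (229,226),(412,226), 91.5 mm apart
d=.0915*K[0,0]/183;
for uv in((229,226),(412,226)):
    e,r=ray(p,uv);print("tip in tool",m.T@(e+r*d-s["eef_pos"]))
im=cv2.cvtColor(cv2.imread("pics/w1.png"),cv2.COLOR_BGR2GRAY)
c=cv2.imread("pics/w1.png");print(red(c[:,:,::-1].copy()))
a=cv2.imread("pics/w1.png")[190:330,180:460];cv2.imwrite("pics/w1c.png",cv2.resize(a,(784,392)))
```

```text
f 357.57292234206193 eye in tool [ 0.06978383  0.00081048 -0.20228008] axes [[-0.001  0.969  0.249]
 [ 1.     0.001 -0.   ]
 [-0.     0.249 -0.969]]
tip in tool [ 0.01619192 -0.04458565 -0.03145062]
tip in tool [ 0.01608537  0.04691428 -0.03148659]
(array([318.85263158, 210.90994152]), array([304, 193,  31,  36, 855], dtype=int32))
```

The visible tips lie 31 mm behind the reported TCP. The pad half-width of 16 mm comes out right, and this explains why the fingers closed just over the knob. I'll open partway and go down that much further, watching the force.

```bash
python3 -m pendant '[{"x":0,"y":0,"z":0,"turn":0},{"x":0,"y":0,"z":0,"turn":0},{"x":0,"y":0,"z":0,"turn":0},{"x":0,"y":0,"z":0,"turn":0},{"x":0,"y":0,"z":0,"turn":0},{"x":0,"y":0,"z":0,"turn":0},{"x":0,"y":0,"z":0,"turn":0},{"x":0,"y":0,"z":0,"turn":0}]' 0.45
python3 -m pendant '[{"x":0,"y":0,"z":0.5,"turn":0},{"x":0,"y":0,"z":0.5,"turn":0},{"x":0,"y":0,"z":0.5,"turn":0},{"x":0,"y":0,"z":0.5,"turn":0},{"x":0,"y":0,"z":0.5,"turn":0}]'
```

```text
time: 5.25
eef_pos: [0.6059, -0.1202, 0.1128]
tcp_rot: [-0.052, 0.999, 0.0, 0.0]
contact_force: [0.2, -0.0, -0.7]
grip_width: 0.0494
finger_force: 0.0
time: 5.67
eef_pos: [0.6057, -0.1202, 0.087]
tcp_rot: [-0.052, 0.999, 0.0, -0.0]
contact_force: [-0.6, -0.4, 0.2]
grip_width: 0.0505
finger_force: 0.0
```

```bash
python3 -m pendant '[{"x":0,"y":0,"z":0.5,"turn":0},{"x":0,"y":0,"z":0.5,"turn":0},{"x":0,"y":0,"z":0.3,"turn":0},{"x":0,"y":0,"z":0.1,"turn":0}]'
python3 -m pendant '[{"x":0,"y":0,"z":0,"turn":0},{"x":0,"y":0,"z":0,"turn":0},{"x":0,"y":0,"z":0,"turn":0},{"x":0,"y":0,"z":0,"turn":0},{"x":0,"y":0,"z":0,"turn":0},{"x":0,"y":0,"z":0,"turn":0},{"x":0,"y":0,"z":0,"turn":0}]' 1
```

```text
time: 6.0
eef_pos: [0.6056, -0.1201, 0.073]
tcp_rot: [-0.052, 0.999, 0.0, -0.001]
contact_force: [-0.0, -1.1, -0.4]
grip_width: 0.0502
finger_force: 0.0
time: 6.58
eef_pos: [0.6061, -0.1201, 0.0741]
tcp_rot: [-0.052, 0.999, 0.0, 0.0]
contact_force: [-0.6, 0.8, 1.1]
grip_width: 0.0227
finger_force: 30.0
```

Gripped at about the knob's diameter with 30 N. Lift.

```bash
python3 -m pendant '[{"x":0,"y":0,"z":-0.3,"turn":0},{"x":0,"y":0,"z":-0.3,"turn":0},{"x":0,"y":0,"z":-0.3,"turn":0},{"x":0,"y":0,"z":-0.15,"turn":0},{"x":0,"y":0,"z":0,"turn":0},{"x":0,"y":0,"z":0,"turn":0}]'
python3 - <<'E'
from to import *
p=cams.camera_params("scene");c,s=red(cams.snapshot("scene"));print(c,s)
E
```

```text
time: 7.08
eef_pos: [0.606, -0.1201, 0.0837]
tcp_rot: [-0.052, 0.999, 0.0, -0.0]
contact_force: [3.3, 1.4, -10.3]
grip_width: 0.0231
finger_force: 30.0
[257.66666667 235.22222222] [254 227   7  15  54]
```

```bash
python3 -m pendant '[{"x":0,"y":0.4,"z":0,"turn":0},{"x":0,"y":0.6,"z":0,"turn":0},{"x":0,"y":0.6,"z":0,"turn":0},{"x":0,"y":0.6,"z":0,"turn":0},{"x":0,"y":0,"z":0,"turn":0}]'
```

```text
time: 7.55
eef_pos: [0.6034, -0.0966, 0.0843]
tcp_rot: [-0.052, 0.999, 0.001, -0.0]
contact_force: [4.7, 2.2, -11.0]
grip_width: 0.0231
finger_force: 30.0
```

```bash
python3 -m pendant '[{"x":0,"y":0.6,"z":0,"turn":0},{"x":0,"y":0.6,"z":0,"turn":0},{"x":0,"y":0.6,"z":0,"turn":0},{"x":0,"y":0.6,"z":0,"turn":0},{"x":0,"y":0.6,"z":0,"turn":0},{"x":0,"y":0.6,"z":0,"turn":0},{"x":0,"y":0.6,"z":0,"turn":0},{"x":0,"y":0.4,"z":0,"turn":0},{"x":0,"y":0,"z":0,"turn":0},{"x":0,"y":0,"z":0,"turn":0}]'
python3 - <<'E'
from to import *
cv2.imwrite("pics/w3.png",cams.snapshot("wrist")[:,:,::-1])
E
```

```text
time: 8.38
eef_pos: [0.5985, -0.0515, 0.0842]
tcp_rot: [-0.052, 0.999, 0.001, -0.0]
contact_force: [2.1, 1.6, -11.0]
grip_width: 0.023
finger_force: 30.0
```

View pics/w3.png

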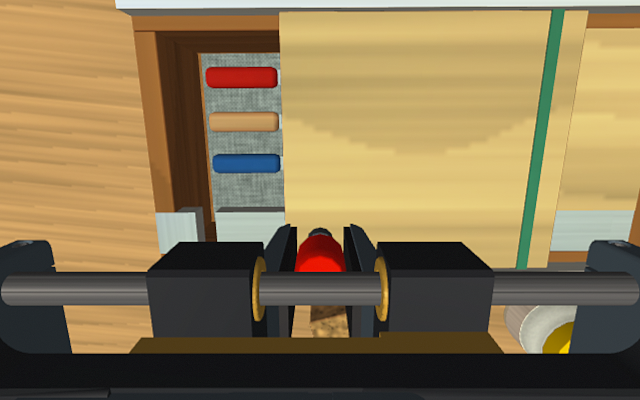

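The wrist view shows the cover well open, the blades exposed at left (about 205–280, 65–175), and the knob at (320,255) held between the fingers. By the TCP travel the cover is about 69 mm open. Next I'll free the knob between loosely opened fingers so that the pin rides the bar.

```bash
python3 -m pendant '[{"x":0,"y":0,"z":0,"turn":0},{"x":0,"y":0,"z":0,"turn":0},{"x":0,"y":0,"z":0,"turn":0},{"x":0,"y":0,"z":0,"turn":0}]' 0.66
python3 -m pendant '[{"x":0,"y":0.1,"z":0,"turn":0},{"x":0,"y":0.1,"z":0,"turn":0},{"x":0,"y":0.1,"z":0,"turn":0},{"x":0,"y":0.1,"z":0,"turn":0},{"x":0,"y":0,"z":0,"turn":0}]'
```

```text
time: 8.77
eef_pos: [0.5996, -0.053, 0.0857]
tcp_rot: [-0.051, 0.999, -0.0, 0.001]
contact_force: [0.7, -0.5, 0.9]
grip_width: 0.0311
finger_force: 0.0
time: 9.18
eef_pos: [0.5985, -0.0485, 0.0844]
tcp_rot: [-0.052, 0.999, -0.0, 0.0]
contact_force: [-0.3, 0.0, 1.2]
grip_width: 0.0313
finger_force: 0.0
```

```bash
python3 -m pendant '[{"x":0,"y":0.1,"z":0,"turn":0},{"x":0,"y":0.1,"z":0,"turn":0},{"x":0,"y":0.1,"z":0,"turn":0},{"x":0,"y":0.1,"z":0,"turn":0}]'
```

```text
time: 9.52
eef_pos: [0.5983, -0.0465, 0.0844]
tcp_rot: [-0.052, 0.999, -0.002, 0.0]
contact_force: [0.5, -8.0, 1.2]
grip_width: 0.0308
finger_force: 3.9
```

```bash
python3 -m pendant '[{"x":0,"y":0.1,"z":0,"turn":0},{"x":0,"y":0.1,"z":0,"turn":0},{"x":0,"y":0,"z":0,"turn":0}]'
```

```text
time: 9.77
eef_pos: [0.5981, -0.0447, 0.0844]
tcp_rot: [-0.052, 0.999, -0.002, 0.0]
contact_force: [0.3, -7.1, -0.3]
grip_width: 0.031
finger_force: 3.6
```

```bash
python3 -m pendant '[{"x":0,"y":0.1,"z":0,"turn":0},{"x":0,"y":0.1,"z":0,"turn":0},{"x":0,"y":0.1,"z":0,"turn":0},{"x":0,"y":0.1,"z":0,"turn":0}]'
```

```text
time: 10.1
eef_pos: [0.5976, -0.0401, 0.0843]
tcp_rot: [-0.052, 0.999, -0.001, 0.0]
contact_force: [0.3, -3.4, -0.6]
grip_width: 0.031
finger_force: 2.0
```

Sliding at about 4 N. I'll go on in 4 mm steps.

```bash
python3 -m pendant '[{"x":0,"y":0.1,"z":0,"turn":0},{"x":0,"y":0.1,"z":0,"turn":0},{"x":0,"y":0.1,"z":0,"turn":0},{"x":0,"y":0.1,"z":0,"turn":0}]'
```

```text
time: 10.43
eef_pos: [0.597, -0.0345, 0.0844]
tcp_rot: [-0.052, 0.999, 0.0, -0.0]
contact_force: [-0.1, -2.1, 0.8]
grip_width: 0.0308
finger_force: 1.6
```

```bash
python3 -c "from to import *;todo(.5,0,.1)"
```

```text
t 10.4333 tcp [ 0.59704649 -0.03453682  0.08436296] shift cm [ 9.3   4.44 -1.56] tool y [-1.03068597e-01  9.94674245e-01  1.05276979e-04] F box [ 0.4 -2.1 -0.8] w 0.03076048420757688 j6 -1.7511762153852968
```

```bash
python3 -m pendant '[{"x":0,"y":0.1,"z":0,"turn":0},{"x":0,"y":0.1,"z":0,"turn":0},{"x":0,"y":0.1,"z":0,"turn":0},{"x":0,"y":0.1,"z":0,"turn":0}]'
```

```text
time: 10.77
eef_pos: [0.5966, -0.0305, 0.0843]
tcp_rot: [-0.052, 0.999, 0.0, -0.0]
contact_force: [-1.0, -2.8, 0.8]
grip_width: 0.0307
finger_force: 1.5
```

```bash
python3 -m pendant '[{"x":0,"y":0.1,"z":0,"turn":0},{"x":0,"y":0.1,"z":0,"turn":0},{"x":0,"y":0.1,"z":0,"turn":0},{"x":0,"y":0.1,"z":0,"turn":0}]'
```

```text
time: 11.1
eef_pos: [0.5962, -0.0266, 0.0843]
tcp_rot: [-0.052, 0.999, 0.0, -0.0]
contact_force: [0.3, -3.1, 0.0]
grip_width: 0.0309
finger_force: 1.5
```

```bash
python3 -m pendant '[{"x":0,"y":0.1,"z":0,"turn":0},{"x":0,"y":0.1,"z":0,"turn":0},{"x":0,"y":0.1,"z":0,"turn":0},{"x":0,"y":0.1,"z":0,"turn":0}]'
```

```text
time: 11.43
eef_pos: [0.5958, -0.0226, 0.0843]
tcp_rot: [-0.052, 0.999, 0.0, -0.0]
contact_force: [0.5, -3.3, 0.2]
grip_width: 0.0309
finger_force: 1.5
```

```bash
python3 -m pendant '[{"x":0,"y":0.1,"z":0,"turn":0},{"x":0,"y":0.1,"z":0,"turn":0},{"x":0,"y":0.1,"z":0,"turn":0},{"x":0,"y":0.1,"z":0,"turn":0}]'
```

```text
time: 11.77
eef_pos: [0.5953, -0.0187, 0.0843]
tcp_rot: [-0.052, 0.999, 0.0, -0.0]
contact_force: [-0.8, -4.0, 1.0]
grip_width: 0.0311
finger_force: 1.5
```

```bash
python3 -m pendant '[{"x":0,"y":0.1,"z":0,"turn":0},{"x":0,"y":0.1,"z":0,"turn":0},{"x":0,"y":0.1,"z":0,"turn":0},{"x":0,"y":0.1,"z":0,"turn":0}]'
```

```text
time: 12.1
eef_pos: [0.5949, -0.0147, 0.0843]
tcp_rot: [-0.052, 0.999, 0.0, -0.0]
contact_force: [-1.7, -3.2, 1.0]
grip_width: 0.031
finger_force: 1.5
```

```bash
python3 -m pendant '[{"x":0,"y":0.1,"z":0,"turn":0},{"x":0,"y":0.1,"z":0,"turn":0},{"x":0,"y":0.1,"z":0,"turn":0},{"x":0,"y":0.1,"z":0,"turn":0}]'
```

```text
time: 12.43
eef_pos: [0.5945, -0.0107, 0.0843]
tcp_rot: [-0.052, 0.999, 0.0, -0.0]
contact_force: [-0.9, -2.9, -0.5]
grip_width: 0.0308
finger_force: 1.4
```

```bash
python3 -m pendant '[{"x":0,"y":0.1,"z":0,"turn":0},{"x":0,"y":0.1,"z":0,"turn":0},{"x":0,"y":0.1,"z":0,"turn":0},{"x":0,"y":0.1,"z":0,"turn":0}]'
```

```text
time: 12.77
eef_pos: [0.5942, -0.0064, 0.0842]
tcp_rot: [-0.052, 0.999, 0.0, -0.0]
contact_force: [-0.4, -1.8, -0.6]
grip_width: 0.0315
finger_force: 0.8
```

The force fell to about 1.8 N, so the pin may be off the bar. I'll take smaller steps.

```bash
python3 -m pendant '[{"x":0,"y":0.1,"z":0,"turn":0},{"x":0,"y":0.1,"z":0,"turn":0}]'
```

```text
time: 12.93
eef_pos: [0.5939, -0.0046, 0.0842]
tcp_rot: [-0.052, 0.999, 0.0, -0.0]
contact_force: [-0.4, -1.5, -1.6]
grip_width: 0.031
finger_force: 0.8
```

```bash
python3 -m pendant '[{"x":0,"y":0.1,"z":0,"turn":0},{"x":0,"y":0,"z":0,"turn":0}]'
python3 - <<'E'
from to import *
a=cams.snapshot("scene");c,s=red(a);print(c,s)
x,y=int(c[0]),int(c[1]);a=a[y-45:y+45,x-60:x+60];cv2.imwrite("pics/s4.png",cv2.resize(a,(640,480),interpolation=cv2.INTER_CUBIC)[:,:,::-1])
E
```

```text
time: 13.1
eef_pos: [0.5939, -0.0035, 0.0843]
tcp_rot: [-0.052, 0.999, 0.0, 0.0]
contact_force: [-0.4, -1.9, -0.7]
grip_width: 0.0309
finger_force: 0.4
[234.46774194 226.62096774] [225 219  19  17 124]
```

View pics/s4.png

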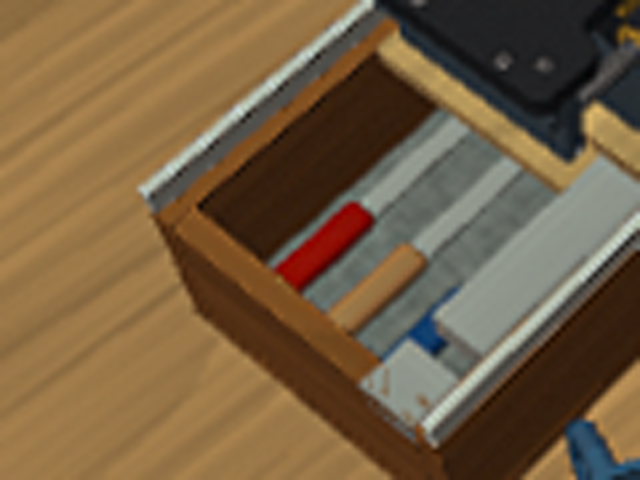

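The crop caught a red blade handle instead of the knob; the cover's trailing edge is out of its upper right. I'll keep going by feel.

```bash
python3 -m pendant '[{"x":0,"y":0.1,"z":0,"turn":0},{"x":0,"y":0.1,"z":0,"turn":0},{"x":0,"y":0,"z":0,"turn":0}]'
```

```text
time: 13.4
eef_pos: [0.5938, -0.0017, 0.0844]
tcp_rot: [-0.052, 0.999, 0.0, 0.0]
contact_force: [0.4, -0.4, -0.9]
grip_width: 0.0308
finger_force: 0.5
```

Run:
```python
from to import *
im=cams.snapshot("wrist");cv2.imwrite("pics/w5.png",im[:,:,::-1])
for n in("w3","w5"):
    a=cv2.imread(f"pics/{n}.png")[:,:,::-1].copy();a[:190]=0;c,s=red(a);print(n,c,s)
    cv2.imwrite(f"pics/{n}c.png",cv2.resize(a[200:330,240:400],None,fx=2.4,fy=3.6)[:,:,::-1])
cv2.imwrite("pics/cmp.png",np.hstack([cv2.imread("pics/w3c.png"),cv2.imread("pics/w5c.png")]))
```

```text
w3 [319.68018018 255.28764479] [ 294  234   52   38 1554]
w5 [312.56112335 251.73678414] [ 288  227   49   45 1816]
```

View pics/cmp.png

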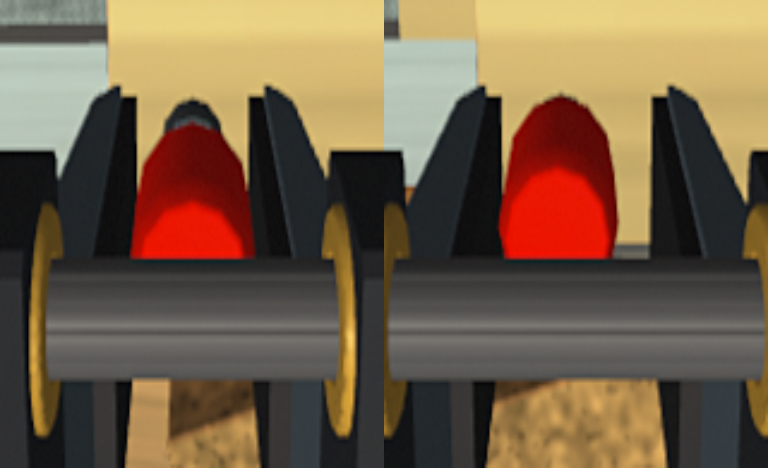

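Compared with the held state (left), the knob (right) has dropped about 7 rows, roughly 10 mm, and the collar is hidden. The pin looks to be in the hole. One small push will confirm the lock.

```bash
python3 -m pendant '[{"x":0,"y":0.1,"z":0,"turn":0},{"x":0,"y":0.1,"z":0,"turn":0},{"x":0,"y":0,"z":0,"turn":0}]'
```

```text
time: 13.7
eef_pos: [0.5936, -0.0002, 0.0844]
tcp_rot: [-0.052, 0.999, -0.0, 0.0]
contact_force: [-0.3, -3.0, -1.6]
grip_width: 0.0309
finger_force: 1.5
```

```bash
python3 -m pendant '[{"x":0,"y":0.1,"z":0,"turn":0},{"x":0,"y":0,"z":0,"turn":0}]'
```

```text
time: 13.87
eef_pos: [0.5935, 0.0004, 0.0844]
tcp_rot: [-0.052, 0.999, -0.001, 0.0]
contact_force: [0.5, -4.8, -0.8]
grip_width: 0.0314
finger_force: 2.6
```

The force rises with each step, so the cover is caught. Back off, open and rise straight up.

```bash
python3 -m pendant '[{"x":0,"y":-0.2,"z":0,"turn":0},{"x":0,"y":-0.3,"z":0,"turn":0},{"x":0,"y":0,"z":0,"turn":0},{"x":0,"y":0,"z":0,"turn":0},{"x":0,"y":0,"z":0,"turn":0},{"x":0,"y":0,"z":0,"turn":0},{"x":0,"y":0,"z":0,"turn":0}]' 0.45
python3 -m pendant '[{"x":0,"y":0,"z":-1,"turn":0},{"x":0,"y":0,"z":-2,"turn":0},{"x":0,"y":0,"z":-2,"turn":0},{"x":0,"y":0,"z":-2,"turn":0},{"x":2,"y":0,"z":-2,"turn":0},{"x":3,"y":0,"z":-2,"turn":0},{"x":3,"y":0,"z":0,"turn":0},{"x":3,"y":0,"z":0,"turn":0},{"x":3,"y":0,"z":0,"turn":0},{"x":0,"y":0,"z":0,"turn":0},{"x":0,"y":0,"z":0,"turn":0}]'
python3 - <<'E'
from to import *
r=[]
for n in("top","scene","wrist"):
    p=cams.camera_params(n);a=cams.snapshot(n);cv2.imwrite(f"pics/f_{n}.png",a[:,:,::-1])
    h=cv2.cvtColor(a,cv2.COLOR_RGB2HSV);m=cv2.inRange(h,(0,150,70),(6,255,255))|cv2.inRange(h,(174,150,70),(180,255,255))
    k,l,s,c=cv2.connectedComponentsWithStats(m)
    for i in range(1,k):
        if s[i,4]>25:print(n,c[i],s[i],plane(p,c[i],.12))
E
```

```text
time: 14.45
eef_pos: [0.5939, -0.0036, 0.0844]
tcp_rot: [-0.052, 0.999, 0.0, 0.0]
contact_force: [0.2, 0.1, 0.2]
grip_width: 0.0502
finger_force: 0.0
time: 15.37
eef_pos: [0.454, -0.0183, 0.1956]
tcp_rot: [-0.051, 0.999, -0.0, 0.001]
contact_force: [1.1, -0.3, 0.7]
grip_width: 0.0504
finger_force: 0.0
top [333.91954023 203.68965517] [329 199  11  11  87] [ 0.59294042 -0.00485427  0.12      ]
top [379.92079208 244.9009901 ] [370 242  21   7 101] [ 0.51164356 -0.10090492  0.12      ]
scene [297.05769231 195.33333333] [292 188  11  16 156] [ 0.59307958 -0.00668655  0.12      ]
scene [234.44628099 226.53719008] [225 219  19  17 121] [ 0.56574611 -0.13586371  0.12      ]
wrist [226.06493506 223.93831169] [204 221  45   7 308] [ 0.47918984 -0.09144834  0.12      ]
wrist [319.20588235 335.20588235] [313 334  14   3  34] [ 0.573768   -0.00588101  0.12      ]
```

Run:
```python
from to import *
pt,ps=cams.camera_params("top"),cams.camera_params("scene")
print(cross(ray(pt,(333.92,203.69)),ray(ps,(297.06,195.33))))
a=cv2.imread("pics/f_scene.png")[150:240,240:360];cv2.imwrite("pics/fc.png",cv2.resize(a,(640,480),interpolation=cv2.INTER_CUBIC))
```

```text
[ 0.59263447 -0.00546237  0.11843413]
```

View pics/fc.png

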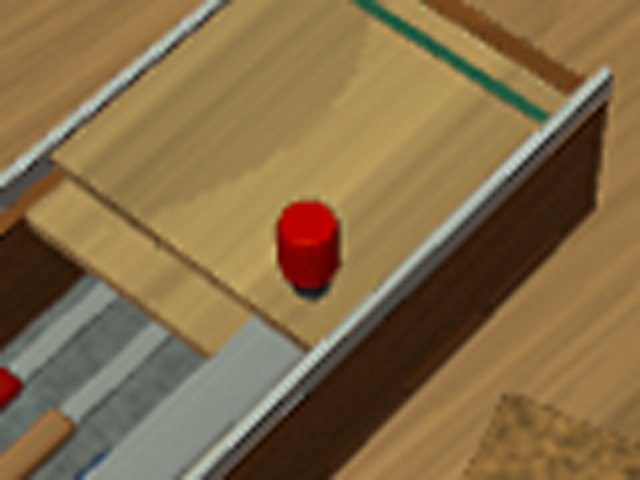

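The crop shows the knob free and low on the cover at (308,245). Its height of 0.118 m matches the 0.120 m measured when it was shut. The cover is about 116 mm open and nothing touches it.

```bash
python3 -c "from bench import manip;print(manip.hand_in())"
```

```text
the job is handed in; nothing more can be done
None
```

I slid the cover about 116 mm open; by camera and by feel the plunger dropped fully into the second hole and locked it at about 5 N. Everything is released, the arm did not go near the jar, mug or block, and the job is handed in, but the hand-in returned no verdict.

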